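# Gauge the bore of the parasol socket

## Task

Measure the bore of the pole socket with the square flange: squeeze the telescoping gauge's two black finger pads, lower it upright into the sleeve until its foot rests on the hidden stop, and let go so that its plungers spring out against the wall. Push the lock cap firmly down so that it grips the jaws, then draw the gauge out by its flat stem without disturbing the locked plungers and stand it back upright on the cork mat. Never press hard on the socket and never let the gauge drop; leave the other things where they are.

Things in the scene. Friction and masses are not known exactly. Their poses are not given: they have to be found in the camera images.
- gauge: telescoping bore gauge, about 0.33 kg, standing upright on the mat. Origin: centre of its underside; z up. Foot disc 44 mm across, 11 mm high, lower edge bevelled 5 mm; another 44 mm disc at z 28 to 33. Flat aluminium stem 30 mm wide in x, 12 mm thick in y, z 11 to 112. Jaws slide along y, one on each side, each with a ball-ended plunger below and a black finger pad above
- gauge_grip (a point): point on the gauge's axis 90 mm above its underside, midway between the black finger pads (pads 18 mm wide in x, z 78 to 102 over the underside). Over the pads along y: 64 mm sprung out, 48 mm squeezed home. The stem's faces at x = +15 and -15 mm can be gripped here with fingers closing along x, clear of the jaws; gripping the pads after locking spoils the reading
- tip_a (a point): outermost point of the plunger on the gauge's +y side, 20 mm above the underside. Springs push each jaw out with 2 to 3.5 N
- tip_b (a point): outermost point of the plunger on the gauge's -y side; its distance from tip_a is the spread that the gauge shows: 60 mm sprung out, 44 mm squeezed home, 48 mm against the wall of the bore (pads 52 mm apart then)
- lock (a joint): travel of the lock cap in m: 0 = up (free), grows as it is pushed down. It slides stiffly (8 N) and stays where left. At about 4 mm its rubber shoe meets the jaws; from there press on to 16 to 20 N in all, sinking it 1 mm more, so that the jaws are held
- cap_top (a point): centre of the top of the lock cap, a black disc 22 mm across on the gauge's axis, 126 mm above the underside of the foot when the cap is up
- socket: the socket to measure: square aluminium flange 110 x 110 x 8 mm, with an upright sleeve of 48 mm bore, 56 mm outside, ending 88 mm above the table. Origin: centre of the underside. Inside, a flat black stop disc fills the bore 38 to 58 mm below the mouth, not measured: feel for it. At most 38 N in all between gauge and socket (weight and springs make 11 N, so push under 25 N)
- socket_mouth (a point): centre of the square-flanged socket's mouth, 88 mm above the table, axes as the table
- wide_socket: the other pole socket, not to be measured: round flange 144 mm across, sleeve of 56 mm bore, 64 mm outside, also 88 mm high. Origin: centre of the underside
- mat: cork mat 120 x 120 x 6 mm, fixed; the gauge starts and ends standing on it. Origin: centre of its underside
- jar: bystander: glass jar with hinged lid, 90 mm across, 117 mm high; origin under its centre
- bottle: bystander: aluminium bottle, 68 mm across, 215 mm high; origin under its centre
- boot_brush: bystander: wooden boot brush 160 x 50 x 45 mm, long along its x; origin under its centre
- shoe_tree_a: bystander: white plastic shoe tree about 265 mm long (x from -112 to +151 mm), 62 mm wide, 44 mm high; origin at floor level under its rod
- shoe_tree_b: bystander: the other shoe tree, alike
- polish_tin: bystander: round metal polish tin 77 mm across, 26 mm high; origin under its centre
- spanner: bystander: steel spanner 160 mm long lying flat, along its x; origin under its centre
Mind the look-alikes: they are no part of the job. Of the things shaped like the mat, the cork one is meant.

How it is judged:
On the way, in this order (a step that is already met when the one before it is completed fails the run):
1. the gauge stands released in the square-flanged socket, upright, its plungers out against the wall (spread 46.5 to 50 mm), the lock still up (z of gauge in the frame of socket_mouth below -0.034 m and horizontal distance between gauge and socket_mouth below 0.005 m and angle between gauge's own z axis and vertical below 0.07 rad and distance between tip_a and tip_b between 0.0465 and 0.05 m and contact force between the fingers and gauge below 0.1 N and value of joint lock below 0.002 m), for 0.2 s.
2. the lock cap is pushed down (past 4 mm) while the plungers bear on the wall (z of gauge in the frame of socket_mouth below -0.034 m and horizontal distance between gauge and socket_mouth below 0.005 m and angle between gauge's own z axis and vertical below 0.07 rad and distance between tip_a and tip_b between 0.0465 and 0.05 m and value of joint lock above 0.004 m), for 0.2 s.
3. the gauge is drawn out clear of the mouth, still locked at the bore's size (distance between tip_a and tip_b between 0.0465 and 0.05 m and z of gauge in the frame of socket_mouth above 0.003 m and value of joint lock above 0.004 m), for 0.1 s.
At the end, for the whole second after the job is handed in: the gauge stands upright (within 4 degrees) and at rest on the cork mat, its axis within 55 mm of the mat's centre, released, the lock cap still down (past 4 mm) and the spread over the plunger tips still that of the 48 mm bore (46.5 to 50 mm) (distance between tip_a and tip_b between 0.0465 and 0.05 m and value of joint lock above 0.004 m and angle between gauge's own z axis and vertical below 0.07 rad and horizontal distance between gauge and mat below 0.055 m and z of gauge in the frame of mat between 0.003 and 0.009 m and linear speed of gauge below 0.02 m/s and contact force between the fingers and gauge below 0.1 N); the robot touches nothing.
It fails at once if more than 38 N of contact force in all between the gauge and the square-flanged socket (contact force between gauge and socket above 38 N).
It fails at once if the gauge drops inside the socket (moves faster than 0.1 m/s there with no finger on it) (z of gauge in the frame of socket_mouth below -0.01 m and horizontal distance between gauge and socket_mouth below 0.01 m and contact force between the fingers and gauge below 0.05 N and linear speed of gauge above 0.1 m/s).
It fails at once if a bystander is pushed more than 30 mm (distance of any of jar, bottle, boot_brush, shoe_tree_a, shoe_tree_b, polish_tin, spanner from where it was at the start of the episode above 0.03 m).
It also fails if it takes over 67 s, if anything falls off the work surface, if the arm or the gripper's body presses on something with over 40 N, if the wrist force passes 120 N, or if a joint passes its speed limit or range.

## Robot

A 7-joint arm with a two-finger parallel gripper is mounted at the origin on the work surface. World frame = base frame: x ahead of the robot, y to its left, z up, the work surface at z = 0. Lengths are in m, angles in rad, forces in N, time in s.
With the tool pointing down it reaches from about 0.4 to 0.9 m from the base axis. Payload 5.5 kg.
Tool frame: the origin (TCP) lies on the mounting face of the last link; the fingertips stand 173 mm ahead of it and the grasp point (between the pads) lies 155 mm ahead of it; z points along the fingers, y is the line along which they close (so a half turn about z gives the same grasp; the last joint's range is limited). The gripper opens to 85 mm and grips with 20 to 120 N. Pads are 22 mm wide; open, the fingers measure 114 mm over their backs; the gripper's body (76 mm by 85 mm) begins 54 mm behind the grasp point. The pads swing forward as they close: fully open they stand 13 mm farther back than shut.
Start: joints at [1.365, 0.501, -0.427, 1.55, 0.221, 1.138, -0.21], TCP at [0.294, -0.58, 0.405] pointing down, gripper open.
Joint ranges: [-2.88, 2.88], [-0.31, 2.03], [-1.54, 1.56], [0.2, 2.42], [-1.41, 4.55], [0.19, 2.02], [-2.57, 2.57]. Speed limits (rad/s): [2.57, 2.57, 3.14, 3.14, 3.14, 3.14, 3.14].

## Interface

Orientations are given as a 3x3 rotation matrix whose columns are the frame's x, y, z axes.
In Python, from rig import sense, snapshot, close_job, boxes_of, cut_out gives the robot as it stands. The module is installed in compiled form; this text tells all that it offers.
- The arm moves only by the tool step_arm, never from a script. Its argument "moves" is a list of rows, each a list of 6 numbers: the shift along the tool's x, y, z in mm, then the turn, a rotation vector about the tool's x, y, z in degrees. A call has 1 to 10 rows; each row is the pose to reach, as a shift and turn from the pose commanded when the call began, along the tool's axes at that moment; what a row does not reach only later rows make up. A row lasts 1/8 s, in which the tool goes at most 62.5 mm and 10.7 degrees, less where a joint would pass 70% of its speed; a pose out of reach is approached as far as the arm can. A call with a gripper value outside its range is refused whole. "fingers" is the opening in per cent of the stroke, from 0 (shut) to 100 (fully open), set as the call begins (left out, the last holds). The fingers move at their own pace and stop on an object; "squeeze" is the grip in N (left out, the last holds). Time passes only in rows, so rows that repeat a pose let the fingers close. It gives the time, the measured TCP pose, the force, the opening and the grip force at its end, in the units of the state.
- sense(): the state, without advancing time (a new reading comes with each control period).
- snapshot(name): name is "side" or "top" or "wrist"; returns a dict with "color" (420x560x3 uint8, blue, green, red), "vfov" (degrees; the focal length in pixels is half the picture's height over the tangent of half this angle, whatever the lens; pixels are square), "cx", "cy" (the principal point, pixels), "R" (3x3) and "t" (3): a world point X has camera coordinates R X + t. Camera axes: x right, y down, z forward; pixel columns grow to the right and rows downward; lengths in m; the calibration is good to about 2 mm. A picture is of the moment at which its call begins. There is no depth.
- close_job(): hands the job in; it is judged then, once.
Trained networks look in a picture, given as the dict that the camera call returned (one of the last four; its "shot" number tells which), for a name from the list of things; names that differ only in an ending like _2 or _b are one class to them, and where a whole thing is asked for, a point or a joint stands for the part that bears it (a point fixed in the world has none). Each returns a list of dicts, best first, with "p" (0 to 1); they miss things now and then, are a little off and sometimes report something else, mostly with a low value. They report only what shows in the picture. A call takes as long as a camera call. They do not tell look-alikes from the thing itself.
- boxes_of(picture, target): "rect" ([left, top, width, height] in pixels, round what is visible of it).
- cut_out(picture, target): "region" (420x560 bool, what is visible of it) and "rect" ([left, top, width, height] in pixels, round what is visible of it).
The state is a dict: "clock": time; "qpos": joint angles; "joint_velocities": joint speeds; "tau": joint torques, N m; "tool_pos": TCP position; "tcp_rot": TCP orientation; "wrist_force": force on the tool from outside, world axes, zero at the start; "torque": the same for the moment, N m; "finger_gap": finger opening in m; "grasp_force": force on a finger pad.
Only numpy, scipy, OpenCV 4.12 (cv2) and the standard library are available. Lean on these libraries where they do the work, as an engineer would, in place of code of your own. Each camera call takes 0.05 s, during which the arm holds its last target. There are 200 camera calls.

## Working session

There is one attempt and no reset: what is moved stays moved. The work goes in short steps, Python scripts to look and compute and a tool call to move; the robot and the scene stay as the last step left them, time stands still between calls to the robot, and variables do not carry over. Pictures are saved under pics/ and viewed, at most 10 in all, crops included, and the job is handed in when it is done.

Besides the shell and the picture viewer there is one more tool, called as name(argument=value, ...), one argument or row to a line, values as JSON. step_arm: Moves the arm, as the interface text tells. Its arguments: {"type":"object","properties":{"moves":{"type":"array","items":{"type":"array","items":{"type":"number"}}},"fingers":{"type":"number"},"squeeze":{"type":"number"}},"required":["moves"]}

```bash
mkdir -p pics; cat > h.py <<'E'
import numpy as np, cv2
from rig import sense, snapshot, close_job, boxes_of, cut_out
def foc(p): return p["color"].shape[0]/2/np.tan(np.radians(p["vfov"])/2)
def proj(p,X):
    c=np.array(p["R"])@np.array(X,float)+np.array(p["t"]); return np.array([p["cx"]+foc(p)*c[0]/c[2],p["cy"]+foc(p)*c[1]/c[2]])
def onz(p,u,v,z):
    R=np.array(p["R"]);t=np.array(p["t"]);d=R.T@np.array([(u-p["cx"])/foc(p),(v-p["cy"])/foc(p),1]);o=-R.T@t
    return o+d*(z-o[2])/d[2]
E
python3 - <<'E'
from h import *
s=sense();print(s["tool_pos"],np.round(s["tcp_rot"],3),s["wrist_force"])
for n in("top","side"):
    p=snapshot(n);cv2.imwrite(f"pics/{n}0.png",p["color"])
    print(n,p["vfov"],np.round(p["R"],3).tolist(),np.round(p["t"],3))
    for k in("gauge","socket","wide_socket","mat"):
        print(k,[(np.round(b["rect"]).tolist(),round(b["p"],2)) for b in boxes_of(p,k)[:3]])
E
```

```text
[ 0.293444   -0.5795801   0.40363012] [[ 0.892  0.452 -0.001]
 [ 0.452 -0.892  0.002]
 [ 0.    -0.002 -1.   ]] [ 0.4514926  -0.13208246  0.66055353]
top 55.04145378888789 [[0.015, -1.0, -0.01], [-0.999, -0.015, -0.049], [0.049, 0.01, -0.999]] [0.024 0.508 1.105]
gauge [([345.0, 226.0, 31.0, 14.0], 0.58)]
socket [([272.0, 197.0, 46.0, 47.0], 0.61)]
wide_socket [([184.0, 199.0, 56.0, 49.0], 0.8)]
mat [([294.0, 73.0, 48.0, 54.0], 0.91), ([399.0, 276.0, 49.0, 45.0], 0.88), ([335.0, 203.0, 50.0, 51.0], 0.76)]
side 45.901123356776345 [[-0.813, -0.581, -0.022], [-0.372, 0.549, -0.748], [0.447, -0.6, -0.663]] [0.456 0.234 1.105]
gauge [([331.0, 167.0, 18.0, 45.0], 0.56), ([102.0, 303.0, 87.0, 76.0], 0.32)]
socket [([268.0, 211.0, 60.0, 51.0], 0.74)]
wide_socket [([217.0, 263.0, 62.0, 60.0], 0.75), ([352.0, 100.0, 31.0, 70.0], 0.17)]
mat [([402.0, 182.0, 49.0, 33.0], 0.9), ([294.0, 338.0, 85.0, 73.0], 0.85), ([187.0, 168.0, 55.0, 32.0], 0.83)]
```

View pics/top0.png

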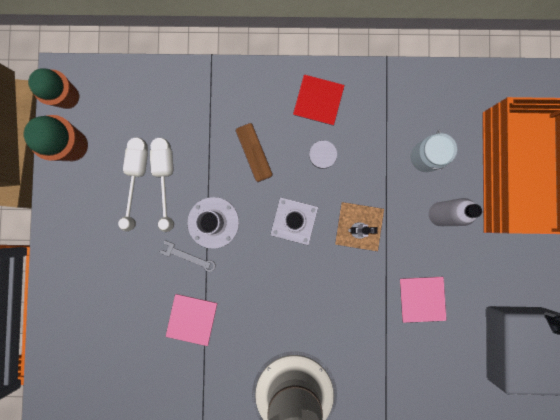

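View pics/side0.png

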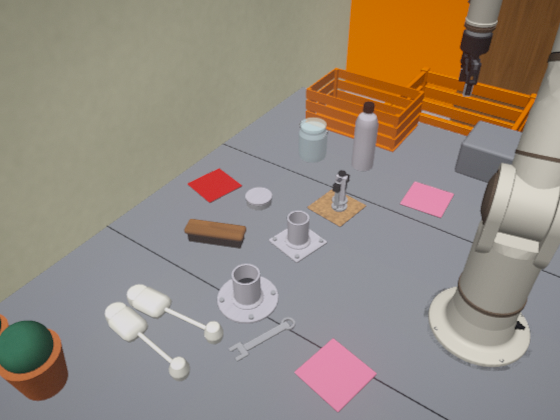

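Top view: the gauge stands on the cork mat at (362,229), its pads at about (352,229) and (372,230). The square-flanged socket is at (295,220). Look-alikes: wide socket (212,222), and the red (319,100) and pink (191,320), (423,299) mats. I choose the cork mat, its gauge and the square flange.

```bash
python3 - <<'E'
from h import *
p=snapshot("top");q=snapshot("side")
print("mat",onz(p,360,227,.006),"sock mouth",onz(p,294.5,220,.088),"gauge",onz(p,364,230,.126))
for k in("gauge","socket"):
    for n,c in(("top",p),("side",q)):
        for b in cut_out(c,k)[:1]:
            m=cv2.moments(b["region"].astype(np.uint8),True);print(k,n,b["rect"],m["m10"]/m["m00"],m["m01"]/m["m00"])
a=cv2.resize(p["color"][180:270,255:405],None,fx=5,fy=5,interpolation=cv2.INTER_CUBIC)
cv2.imwrite("pics/crop.png",a)
E
```

```text
mat [ 0.45920328 -0.17579439  0.006     ] sock mouth [0.47425915 0.00734199 0.088     ] gauge [ 0.45123656 -0.16484451  0.126     ]
gauge top [347.2, 222.7, 30.6, 18.2] 361.7266666666667 230.12666666666667
gauge side [330.7, 170.2, 15.8, 39.6] 340.2026768642447 191.79923518164435
socket top [274.3, 196.1, 44.6, 49.3] 293.7491705374917 220.97146648971466
socket side [267.4, 207.9, 58.7, 56.8] 298.4552845528455 237.73608505315823
```

View pics/crop.png

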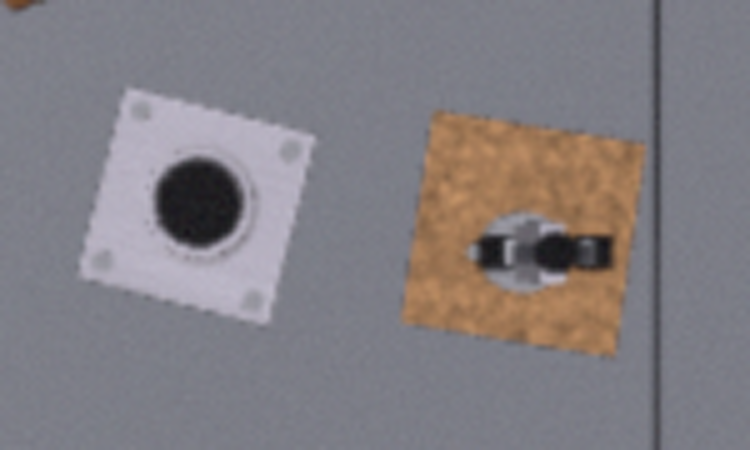

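The crop shows the square-flanged socket with its mouth at crop (198,202) and the gauge on cork. The gauge's pads are at crop (492,252) and (598,252), so its y axis is nearly along world y. I'll go above it with the tool squared up.

step_arm(
  moves=[
    [0, 0, -30, 0, 0, 8],
    [330, -295, -30, 0, 0, 27],
    [330, -295, -30, 0, 0, 27],
    [330, -295, -30, 0, 0, 27],
    [330, -295, -30, 0, 0, 27],
    [330, -295, -30, 0, 0, 27],
    [330, -295, -30, 0, 0, 27],
    [330, -295, -30, 0, 0, 27],
    [330, -295, -30, 0, 0, 27],
    [330, -295, -30, 0, 0, 27],
  ],
  fingers=100,
  squeeze=40,
)

```text
clock: 2.05
tool_pos: [0.4549, -0.1674, 0.4349]
tcp_rot: [[1.0, -0.001, 0.0], [-0.001, -1.0, -0.001], [0.0, 0.001, -1.0]]
wrist_force: [-0.7, -0.7, 0.2]
finger_gap: 0.0852
grasp_force: 0.0
```

```bash
python3 - <<'E'
from h import *
s=sense();print(s["clock"],s["tool_pos"],np.round(s["tcp_rot"],3).tolist(),s["wrist_force"],np.round(s["qpos"],2))
p=snapshot("wrist");cv2.imwrite("pics/w1.png",p["color"])
R=np.array(p["R"]);print(p["vfov"],R.round(3).tolist(),"cam",-R.T@np.array(p["t"]))
print([(np.round(b["rect"]),b["p"]) for b in boxes_of(p,"gauge")[:2]])
print(proj(p,[.45,-.167,.132]),proj(p,[.45,-.167,.108]))
E
```

```text
2.05 [ 0.45486395 -0.16744497  0.4348783 ] [[1.0, -0.001, 0.0], [-0.001, -1.0, -0.001], [0.0, 0.001, -1.0]] [-0.65660195 -0.67182637  0.24806109] [ 0.83  0.18 -0.59  1.91  0.11  1.08 -1.38]
67.86468707618427 [[-0.001, -1.0, -0.001], [-0.965, 0.001, 0.263], [-0.263, 0.001, -0.965]] cam [ 0.52124521 -0.16751905  0.40457136]
[(array([241., 168.,  66.,  52.]), 0.97), (array([428., 111., 132.,  84.]), 0.6)]
[271.56427417 209.49346649] [271.60429006 203.27935418]
```

View pics/w1.png

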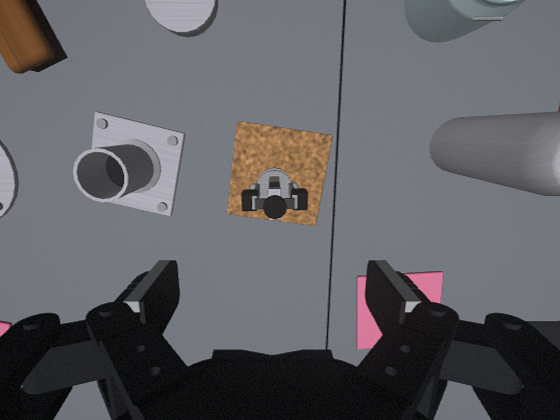

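Wrist view: gauge cap at (275,207), pads at (249,199) and (301,198), socket mouth at (102,175), cork mat centre near (278,173).

```bash
python3 - <<'E'
from h import *
p=snapshot("wrist")
print("cap",onz(p,275,207,.132),"padL",onz(p,249,192,.108),"padR",onz(p,300.5,191,.108),"mouth",onz(p,102,174,.088),"mat",onz(p,278.5,173.5,.006))
a=cv2.resize(p["color"][130:230,60:320],None,fx=3,fy=3,interpolation=cv2.INTER_CUBIC)
cv2.imwrite("pics/w1c.png",a)
E
```

```text
cap [ 0.4516684  -0.17176005  0.132     ] padL [ 0.4606486  -0.14686068  0.108     ] padR [ 0.46141365 -0.19661378  0.108     ] mouth [0.47587756 0.00364306 0.088     ] mat [ 0.46390363 -0.17737747  0.006     ]
```

View pics/w1c.png

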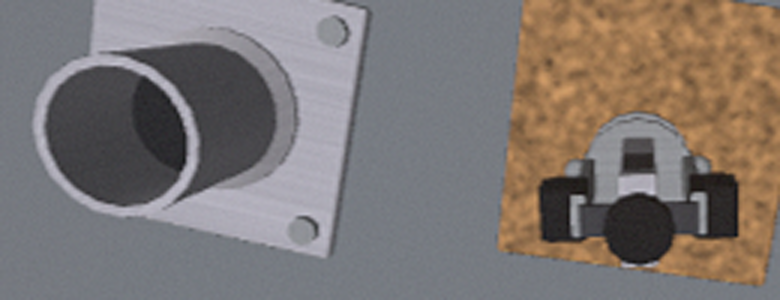

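step_arm(
  moves=[
    [-1, 2.5, 60, 0, 0, 0],
    [-1, 2.5, 105, 0, 0, 0],
    [-1, 2.5, 105, 0, 0, 0],
  ],
)

```text
clock: 2.58
tool_pos: [0.4516, -0.1711, 0.3268]
tcp_rot: [[1.0, -0.005, -0.007], [-0.005, -1.0, 0.003], [-0.007, -0.003, -1.0]]
wrist_force: [-0.1, -0.2, -0.2]
finger_gap: 0.0857
grasp_force: 0.0
```

```bash
python3 - <<'E'
from h import *
p=snapshot("wrist");cv2.imwrite("pics/w2.png",p["color"])
print(sense()["tool_pos"])
for z,x in((.132,.454),(.108,.454),(.017,.454)): print(z,proj(p,[x,-.170,z]),proj(p,[x+.01,-.16,z]))
E
```

```text
[ 0.45309367 -0.171042    0.32904219]
0.132 [271.49832479 243.36844899] [253.31608713 226.47043944]
0.108 [271.71655058 229.60219533] [255.68552636 214.51506441]
0.017 [272.22345791 197.62515516] [261.1569805  186.90798958]
```

View pics/w2.png

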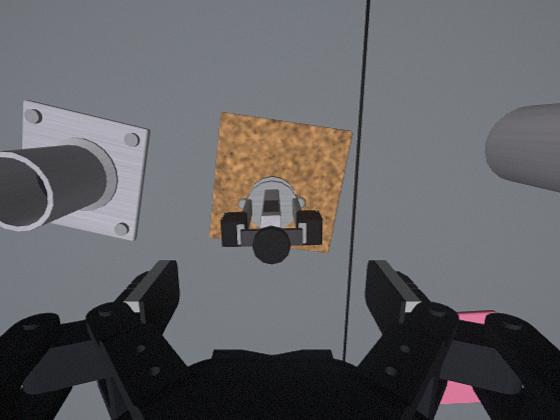

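The gauge cap shows at (271,244), as predicted for x 0.454, y −0.170, and the pads are symmetric about column 271. I'll descend and squeeze.

step_arm(
  moves=[
    [0, 0, 40, 0, 0, 0],
    [0, 0, 75, 0, 0, 0],
    [0, 0, 84, 0, 0, 0],
    [0, 0, 84, 0, 0, 0],
  ],
)

```text
clock: 3.12
tool_pos: [0.4546, -0.1706, 0.247]
tcp_rot: [[1.0, -0.003, 0.002], [-0.003, -1.0, -0.001], [0.002, 0.001, -1.0]]
wrist_force: [0.6, 0.4, 0.3]
finger_gap: 0.0853
grasp_force: 0.0
```

step_arm(
  moves=[
    [0, 0, 0, 0, 0, 0],
    [0, 0, 0, 0, 0, 0],
    [0, 0, 0, 0, 0, 0],
    [0, 0, 0, 0, 0, 0],
    [0, 0, 0, 0, 0, 0],
    [0, 0, 0, 0, 0, 0],
  ],
  fingers=0,
  squeeze=40,
)

```text
clock: 3.88
tool_pos: [0.455, -0.17, 0.2478]
tcp_rot: [[1.0, -0.002, 0.003], [-0.002, -1.0, -0.002], [0.003, 0.002, -1.0]]
wrist_force: [-1.7, 1.3, 13.0]
finger_gap: 0.0449
grasp_force: 39.8
```

step_arm(
  moves=[
    [0, 0, -5, 0, 0, 0],
    [0, 0, -15, 0, 0, 0],
    [0, 0, -30, 0, 0, 0],
    [0, 0, -30, 0, 0, 0],
  ],
)

```text
clock: 4.38
tool_pos: [0.4545, -0.1703, 0.2772]
tcp_rot: [[1.0, -0.003, 0.003], [-0.003, -1.0, -0.001], [0.003, 0.001, -1.0]]
wrist_force: [-0.2, -0.7, -2.5]
finger_gap: 0.0447
grasp_force: 42.3
```

```bash
python3 - <<'E'
from h import *
s=sense();print(s["tool_pos"],s["wrist_force"],s["finger_gap"],s["grasp_force"])
p=snapshot("wrist");q=snapshot("side")
a=p["color"][150:390,130:430]; b=cv2.resize(q["color"][130:230,300:400],None,fx=3,fy=3,interpolation=cv2.INTER_CUBIC)
a=cv2.resize(a,(375,300));cv2.imwrite("pics/g1.png",np.hstack([a,b]))
E
```

```text
[ 0.45445739 -0.17032123  0.27718666] [-0.18053635 -0.65119609 -2.51323345] 0.04469781526089863 42.28878736495972
```

View pics/g1.png

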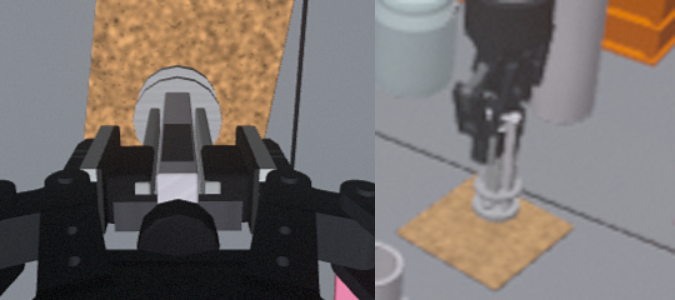

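The gauge is lifted and hangs upright, squeezed between the fingers. I'll raise it and carry it above the square-flanged socket.

step_arm(
  moves=[
    [0, 0, -40, 0, 0, 0],
    [0, -30, -78, 0, 0, 0],
    [10, -75, -78, 0, 0, 0],
    [21, -120, -78, 0, 0, 0],
    [21, -160, -78, 0, 0, 0],
    [21, -176, -78, 0, 0, 0],
    [21, -176, -78, 0, 0, 0],
    [21, -176, -78, 0, 0, 0],
  ],
)

```text
clock: 5.48
tool_pos: [0.4752, 0.0042, 0.3533]
tcp_rot: [[1.0, -0.004, -0.001], [-0.004, -1.0, -0.001], [-0.001, 0.001, -1.0]]
wrist_force: [0.1, -0.5, -3.9]
finger_gap: 0.0443
grasp_force: 42.7
```

```bash
python3 - <<'E'
from h import *
s=sense();print(s["tool_pos"],s["wrist_force"],s["finger_gap"],s["grasp_force"])
t=s["tool_pos"]
p=snapshot("wrist");q=snapshot("side");r=snapshot("top")
for n,c in(("w",p),("s",q),("t",r)):
    cv2.imwrite(f"pics/raw_{n}.png",c["color"])
    print(n,"mouth",proj(c,[.4755,.0065,.088]),"foot",proj(c,[t[0],t[1],t[2]-.242]))
a=cv2.resize(p["color"][130:330,180:380],None,fx=2,fy=2,interpolation=cv2.INTER_CUBIC); u,v=proj(q,[.4755,.0065,.10]).astype(int); b=cv2.resize(q["color"][v-50:v+50,u-50:u+50],None,fx=4,fy=4,interpolation=cv2.INTER_CUBIC)
print(u,v);cv2.imwrite("pics/g2.png",np.hstack([a,b]))
E
```

```text
[0.47515285 0.00423519 0.35334387] [ 0.12868581 -0.53224528 -3.87205809] 0.04428573513220538 42.7120578289032
w mouth [269.11518395 214.91927572] foot [272.01121646 224.26887507]
s mouth [298.21661348 216.13329452] foot [298.93763315 208.68402884]
t mouth [294.83290707 219.52407023] foot [295.84870613 219.47494237]
298 212
```

View pics/g2.png

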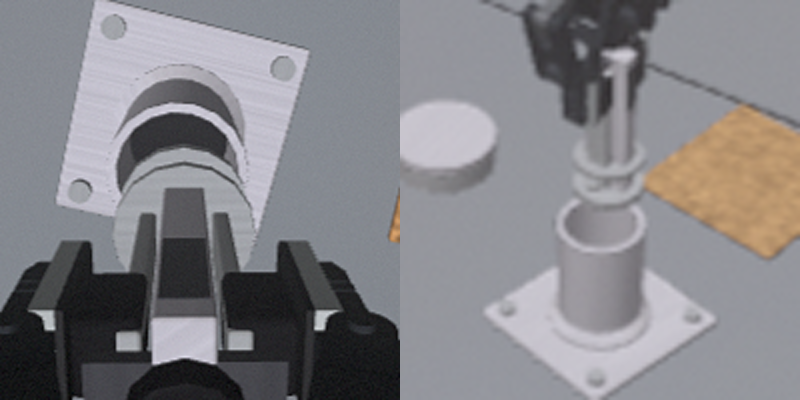

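Left half (wrist): the mouth ring spans crop columns 107–248 and the gauge discs 113–256, so y needs about +2.5 mm. Right half (side): the mouth is centred at crop column 600 and the foot at 607. I'll check x against the arcs.

```bash
python3 - <<'E'
from h import *
s=sense();t=s["tool_pos"]
p=snapshot("wrist");q=snapshot("side")
def ring(c,x,y,z,r):
    P=np.array([proj(c,[x+r*np.cos(a),y+r*np.sin(a),z]) for a in np.linspace(0,6.28,180)]); return P.min(0),P.max(0)
W=lambda P:[((v-np.array([180,130]))*2).round(0).tolist() for v in P]
S=lambda P:[((v-np.array([248,162]))*4+[400,0]).round(0).tolist() for v in P]
b=t[2]-.242
for n,a in(("mouth",(.4755,.0065,.088,.028)),("inner",(.4755,.0065,.088,.024)),("updisc",(t[0],t[1],b+.033,.022)),("foot",(t[0],t[1],b+.011,.022)),("footbot",(t[0],t[1],b,.017)),("cap",(t[0],t[1],b+.126,.011))):
    print(n,"W",W(ring(p,*a)),"S",S(ring(q,*a)))
E
```

```text
mouth W [[107.0, 99.0], [250.0, 237.0]] S [[557.0, 188.0], [645.0, 246.0]]
inner W [[117.0, 110.0], [240.0, 228.0]] S [[563.0, 192.0], [639.0, 242.0]]
updisc W [[112.0, 151.0], [257.0, 287.0]] S [[568.0, 123.0], [640.0, 169.0]]
foot W [[119.0, 135.0], [249.0, 259.0]] S [[568.0, 151.0], [639.0, 196.0]]
footbot W [[136.0, 142.0], [232.0, 234.0]] S [[576.0, 169.0], [631.0, 204.0]]
cap W [[116.0, 364.0], [253.0, 481.0]] S [[587.0, 11.0], [625.0, 33.0]]
```

The arcs put the mouth at about x 0.474 and the gauge foot about 3 mm short in x. I'll correct by x +2.5 and y −2.7 (tool axes), lower the foot to just above the rim and look.

step_arm(
  moves=[
    [2.5, -2.7, 5, 0, 0, 0],
    [2.5, -2.7, 19, 0, 0, 0],
    [2.5, -2.7, 19, 0, 0, 0],
    [2.5, -2.7, 19, 0, 0, 0],
  ],
)

```text
clock: 6.22
tool_pos: [0.4776, 0.0087, 0.3344]
tcp_rot: [[1.0, -0.002, -0.001], [-0.002, -1.0, 0.0], [-0.001, -0.0, -1.0]]
wrist_force: [-0.4, 0.0, -2.6]
finger_gap: 0.0447
grasp_force: 42.7
```

```bash
python3 - <<'E'
from h import *
s=sense();t=s["tool_pos"];print(t,s["wrist_force"],np.round(s["tcp_rot"],4).tolist())
p=snapshot("wrist");q=snapshot("side")
def ring(c,x,y,z,r):
    P=np.array([proj(c,[x+r*np.cos(a),y+r*np.sin(a),z]) for a in np.linspace(0,6.28,180)]); return P.min(0),P.max(0)
W=lambda P:[((v-np.array([200,150]))*3).round(0).tolist() for v in P]
S=lambda P:[((v-np.array([265,175]))*6+[420,0]).round(0).tolist() for v in P]
b=t[2]-.242
for n,a in(("mouth",(.4755,.0065,.088,.028)),("inner",(.4755,.0065,.088,.024)),("updisc",(t[0],t[1],b+.033,.022)),("foot",(t[0],t[1],b+.011,.022)),("footbot",(t[0],t[1],b,.017))):
    print(n,"W",W(ring(p,*a)),"S",S(ring(q,*a)))
a=cv2.resize(p["color"][150:290,200:340],None,fx=3,fy=3,interpolation=cv2.INTER_CUBIC)
b=cv2.resize(q["color"][175:245,265:328],None,fx=6,fy=6,interpolation=cv2.INTER_CUBIC)
cv2.imwrite("pics/g3.png",np.hstack([a,b]))
E
```

```text
[0.47760719 0.0086689  0.33435725] [-0.35364602  0.03165098 -2.59357826] [[1.0, -0.0021, -0.0008], [-0.0021, -1.0, 0.0003], [-0.0008, -0.0003, -1.0]]
mouth W [[110.0, 112.0], [342.0, 333.0]] S [[553.0, 204.0], [686.0, 291.0]]
inner W [[127.0, 128.0], [325.0, 318.0]] S [[562.0, 210.0], [676.0, 285.0]]
updisc W [[109.0, 166.0], [326.0, 371.0]] S [[560.0, 146.0], [667.0, 215.0]]
foot W [[120.0, 142.0], [315.0, 328.0]] S [[560.0, 186.0], [665.0, 255.0]]
footbot W [[145.0, 153.0], [289.0, 290.0]] S [[572.0, 214.0], [653.0, 267.0]]
```

View pics/g3.png

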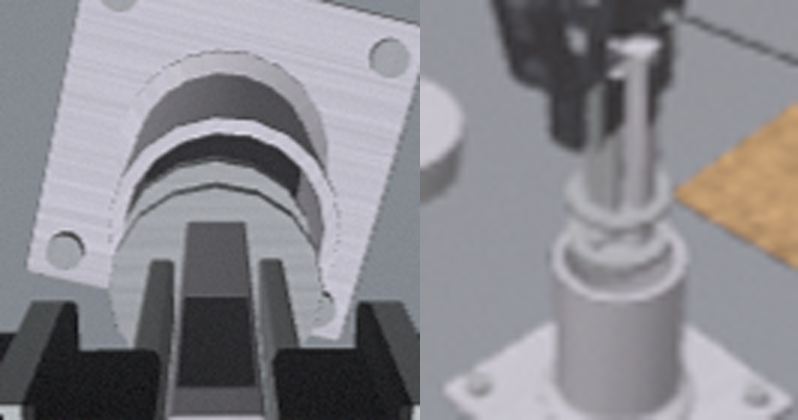

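Wrist half: the mouth's outer top arc is at row 118 and the foot arc at 163, with the foot columns about 1.7 mm too far in +y. Side half: the foot hangs over the mouth, centres at columns 619 and 619.5. I'll correct slightly and enter gently.

step_arm(
  moves=[
    [0.8, 1.8, 0, 0, 0, 0],
    [0.8, 1.8, 2, 0, 0, 0],
    [0.8, 1.8, 5, 0, 0, 0],
    [0.8, 1.8, 7, 0, 0, 0],
    [0.8, 1.8, 7, 0, 0, 0],
  ],
)

```text
clock: 6.95
tool_pos: [0.4784, 0.0068, 0.3275]
tcp_rot: [[1.0, -0.002, -0.001], [-0.002, -1.0, 0.0], [-0.001, -0.0, -1.0]]
wrist_force: [-0.5, 0.1, -2.3]
finger_gap: 0.0447
grasp_force: 42.7
```

step_arm(
  moves=[
    [0, 0, 2, 0, 0, 0],
    [0, 0, 4, 0, 0, 0],
    [0, 0, 6, 0, 0, 0],
    [0, 0, 6, 0, 0, 0],
  ],
)

```text
clock: 7.45
tool_pos: [0.4784, 0.0068, 0.3215]
tcp_rot: [[1.0, -0.002, -0.0], [-0.002, -1.0, 0.0], [-0.0, -0.0, -1.0]]
wrist_force: [0.2, -1.0, -2.4]
finger_gap: 0.0444
grasp_force: 42.7
```

step_arm(
  moves=[
    [0, 0, 2, 0, 0, 0],
    [0, 0, 4, 0, 0, 0],
    [0, 0, 6, 0, 0, 0],
    [0, 0, 8, 0, 0, 0],
    [0, 0, 8, 0, 0, 0],
  ],
)

```text
clock: 8.07
tool_pos: [0.4784, 0.0068, 0.3135]
tcp_rot: [[1.0, -0.002, -0.0], [-0.002, -1.0, 0.0], [-0.0, -0.0, -1.0]]
wrist_force: [-0.3, 0.1, -3.3]
finger_gap: 0.0448
grasp_force: 42.7
```

step_arm(
  moves=[
    [0, 0, 2, 0, 0, 0],
    [0, 0, 4, 0, 0, 0],
    [0, 0, 6, 0, 0, 0],
    [0, 0, 8, 0, 0, 0],
    [0, 0, 8, 0, 0, 0],
  ],
)

```text
clock: 8.7
tool_pos: [0.4784, 0.0068, 0.3055]
tcp_rot: [[1.0, -0.002, -0.0], [-0.002, -1.0, 0.0], [-0.0, -0.0, -1.0]]
wrist_force: [-0.6, -0.5, -2.5]
finger_gap: 0.0448
grasp_force: 42.7
```

step_arm(
  moves=[
    [0, 0, 2, 0, 0, 0],
    [0, 0, 4, 0, 0, 0],
    [0, 0, 6, 0, 0, 0],
    [0, 0, 8, 0, 0, 0],
    [0, 0, 8, 0, 0, 0],
  ],
)

```text
clock: 9.32
tool_pos: [0.4784, 0.0068, 0.2975]
tcp_rot: [[1.0, -0.002, -0.0], [-0.002, -1.0, 0.0], [-0.0, -0.0, -1.0]]
wrist_force: [-0.9, -0.6, -3.8]
finger_gap: 0.0445
grasp_force: 42.7
```

step_arm(
  moves=[
    [0, 0, 1, 0, 0, 0],
    [0, 0, 2, 0, 0, 0],
    [0, 0, 3, 0, 0, 0],
    [0, 0, 4, 0, 0, 0],
    [0, 0, 4, 0, 0, 0],
  ],
)

```text
clock: 9.95
tool_pos: [0.4785, 0.0068, 0.2936]
tcp_rot: [[1.0, -0.002, -0.0], [-0.002, -1.0, 0.0], [-0.0, -0.0, -1.0]]
wrist_force: [-0.2, 0.1, -1.9]
finger_gap: 0.0444
grasp_force: 42.7
```

step_arm(
  moves=[
    [0, 0, 0.7, 0, 0, 0],
    [0, 0, 1.3, 0, 0, 0],
    [0, 0, 2, 0, 0, 0],
  ],
)

```text
clock: 10.32
tool_pos: [0.4786, 0.0068, 0.2917]
tcp_rot: [[1.0, -0.002, 0.0], [-0.002, -1.0, 0.0], [0.0, -0.0, -1.0]]
wrist_force: [-0.1, 0.5, -2.7]
finger_gap: 0.0449
grasp_force: 42.7
```

step_arm(
  moves=[
    [0, 0, 0.7, 0, 0, 0],
    [0, 0, 1.3, 0, 0, 0],
    [0, 0, 2, 0, 0, 0],
  ],
)

```text
clock: 10.7
tool_pos: [0.4785, 0.0068, 0.2897]
tcp_rot: [[1.0, -0.002, 0.0], [-0.002, -1.0, -0.0], [0.0, 0.0, -1.0]]
wrist_force: [-0.1, -0.3, -2.3]
finger_gap: 0.0445
grasp_force: 42.7
```

step_arm(
  moves=[
    [0, 0, 0.7, 0, 0, 0],
    [0, 0, 1.3, 0, 0, 0],
    [0, 0, 2, 0, 0, 0],
  ],
)

```text
clock: 11.08
tool_pos: [0.4785, 0.0068, 0.2877]
tcp_rot: [[1.0, -0.002, 0.0], [-0.002, -1.0, 0.0], [0.0, -0.0, -1.0]]
wrist_force: [0.8, -0.0, -3.4]
finger_gap: 0.0445
grasp_force: 42.7
```

step_arm(
  moves=[
    [0, 0, 0.7, 0, 0, 0],
    [0, 0, 1.3, 0, 0, 0],
    [0, 0, 2, 0, 0, 0],
  ],
)

```text
clock: 11.45
tool_pos: [0.4785, 0.0068, 0.2857]
tcp_rot: [[1.0, -0.002, 0.0], [-0.002, -1.0, 0.0], [0.0, -0.0, -1.0]]
wrist_force: [-0.2, -0.2, -3.1]
finger_gap: 0.0446
grasp_force: 42.7
```

step_arm(
  moves=[
    [0, 0, 0.7, 0, 0, 0],
    [0, 0, 1.3, 0, 0, 0],
    [0, 0, 2, 0, 0, 0],
  ],
)

```text
clock: 11.82
tool_pos: [0.4786, 0.0067, 0.2837]
tcp_rot: [[1.0, -0.002, 0.0], [-0.002, -1.0, -0.0], [0.0, 0.0, -1.0]]
wrist_force: [-0.6, -0.4, -3.8]
finger_gap: 0.0445
grasp_force: 42.7
```

step_arm(
  moves=[
    [0, 0, 0.7, 0, 0, 0],
    [0, 0, 1.3, 0, 0, 0],
    [0, 0, 2, 0, 0, 0],
  ],
)

```text
clock: 12.2
tool_pos: [0.4785, 0.0068, 0.2817]
tcp_rot: [[1.0, -0.002, 0.0], [-0.002, -1.0, -0.0], [0.0, 0.0, -1.0]]
wrist_force: [-0.3, -0.5, -2.8]
finger_gap: 0.0445
grasp_force: 42.7
```

step_arm(
  moves=[
    [0, 0, 0.7, 0, 0, 0],
    [0, 0, 1.3, 0, 0, 0],
    [0, 0, 2, 0, 0, 0],
  ],
)

```text
clock: 12.58
tool_pos: [0.4785, 0.0068, 0.2797]
tcp_rot: [[1.0, -0.002, 0.0], [-0.002, -1.0, 0.0], [0.0, -0.0, -1.0]]
wrist_force: [-0.5, -0.3, -3.8]
finger_gap: 0.0447
grasp_force: 42.7
```

step_arm(
  moves=[
    [0, 0, 0.7, 0, 0, 0],
    [0, 0, 1.3, 0, 0, 0],
    [0, 0, 2, 0, 0, 0],
  ],
)

```text
clock: 12.95
tool_pos: [0.4786, 0.0068, 0.2777]
tcp_rot: [[1.0, -0.003, 0.0], [-0.003, -1.0, 0.0], [0.0, -0.0, -1.0]]
wrist_force: [-0.4, 0.9, -2.7]
finger_gap: 0.0445
grasp_force: 42.7
```

step_arm(
  moves=[
    [0, 0, 0.7, 0, 0, 0],
    [0, 0, 1.3, 0, 0, 0],
    [0, 0, 2, 0, 0, 0],
  ],
)

```text
clock: 13.32
tool_pos: [0.4785, 0.0068, 0.2757]
tcp_rot: [[1.0, -0.002, 0.0], [-0.002, -1.0, -0.0], [0.0, 0.0, -1.0]]
wrist_force: [0.5, 0.0, -2.8]
finger_gap: 0.0444
grasp_force: 42.7
```

step_arm(
  moves=[
    [0, 0, 0.7, 0, 0, 0],
    [0, 0, 1.3, 0, 0, 0],
    [0, 0, 2, 0, 0, 0],
  ],
)

```text
clock: 13.7
tool_pos: [0.4788, 0.0069, 0.2744]
tcp_rot: [[1.0, -0.002, 0.001], [-0.002, -1.0, -0.0], [0.001, 0.0, -1.0]]
wrist_force: [-3.5, -0.1, 10.2]
finger_gap: 0.0448
grasp_force: 43.9
```

The foot meets the stop at TCP z ≈ 0.275, with a light push of 10 N. I'll ease off slightly and open the fingers gradually.

step_arm(
  moves=[
    [0, 0, -0.3, 0, 0, 0],
    [0, 0, -0.3, 0, 0, 0],
  ],
  fingers=56,
)

```text
clock: 13.95
tool_pos: [0.4784, 0.0067, 0.2739]
tcp_rot: [[1.0, -0.002, -0.0], [-0.002, -1.0, 0.0], [-0.0, -0.0, -1.0]]
wrist_force: [0.0, 1.0, -3.2]
finger_gap: 0.0482
grasp_force: 4.0
```

step_arm(
  moves=[
    [0, 0, 0, 0, 0, 0],
    [0, 0, 0, 0, 0, 0],
  ],
  fingers=60,
)

```text
clock: 14.2
tool_pos: [0.4785, 0.0067, 0.2739]
tcp_rot: [[1.0, -0.002, -0.0], [-0.002, -1.0, 0.0], [-0.0, -0.0, -1.0]]
wrist_force: [-0.5, -0.4, -3.7]
finger_gap: 0.0518
grasp_force: 3.1
```

step_arm(
  moves=[
    [0, 0, 0, 0, 0, 0],
    [0, 0, 0, 0, 0, 0],
  ],
  fingers=65,
)

```text
clock: 14.45
tool_pos: [0.4788, 0.0068, 0.2743]
tcp_rot: [[1.0, -0.002, 0.001], [-0.002, -1.0, -0.0], [0.001, 0.0, -1.0]]
wrist_force: [-0.3, 0.1, -0.9]
finger_gap: 0.0558
grasp_force: 0.0
```

step_arm(
  moves=[
    [0, 0, 0, 0, 0, 0],
    [0, 0, 0, 0, 0, 0],
    [0, 0, 0, 0, 0, 0],
    [0, 0, 0, 0, 0, 0],
  ],
  fingers=100,
)

```text
clock: 14.95
tool_pos: [0.4785, 0.0068, 0.274]
tcp_rot: [[1.0, -0.002, 0.0], [-0.002, -1.0, -0.0], [0.0, 0.0, -1.0]]
wrist_force: [0.0, -0.2, 0.1]
finger_gap: 0.0852
grasp_force: 0.0
```

Released: the pads followed to 52 mm, which is the 48 mm bore. I'll rise above the cap, close the fingers and look.

step_arm(
  moves=[
    [0, 0, -30, 0, 0, 0],
    [0, 0, -70, 0, 0, 0],
    [0, 0, -76, 0, 0, 0],
  ],
)

```text
clock: 15.32
tool_pos: [0.4796, 0.007, 0.3525]
tcp_rot: [[1.0, -0.002, 0.005], [-0.002, -1.0, -0.001], [0.005, 0.001, -1.0]]
wrist_force: [-0.1, -0.1, -0.6]
finger_gap: 0.0852
grasp_force: 0.0
```

step_arm(
  moves=[
    [-1, 0, 0, 0, 0, 0],
    [-1, 0, 0, 0, 0, 0],
    [-1, 0, 0, 0, 0, 0],
    [-1, 0, 0, 0, 0, 0],
    [-1, 0, 0, 0, 0, 0],
    [-1, 0, 0, 0, 0, 0],
    [-1, 0, 0, 0, 0, 0],
  ],
  fingers=0,
)

```text
clock: 16.2
tool_pos: [0.4776, 0.0068, 0.35]
tcp_rot: [[1.0, -0.002, 0.0], [-0.002, -1.0, -0.0], [0.0, 0.0, -1.0]]
wrist_force: [0.1, -0.3, -0.0]
finger_gap: 0.0001
grasp_force: 0.0
```

```bash
python3 - <<'E'
from h import *
s=sense();t=s["tool_pos"];print(t,s["wrist_force"],s["finger_gap"])
p=snapshot("wrist");q=snapshot("side")
print("cap W",(proj(p,[t[0],t[1],.160])-[190,150])*2.2,"tip W",(proj(p,[t[0],t[1],t[2]-.173])-[190,150])*2.2,"cap S",(proj(q,[t[0],t[1],.16])-[260,140])*6+[396,0],"tip S",(proj(q,[t[0],t[1],t[2]-.173])-[260,140])*6+[396,0])
a=cv2.resize(p["color"][150:340,190:370],None,fx=2.2,fy=2.2,interpolation=cv2.INTER_CUBIC)
b=cv2.resize(q["color"][140:209,260:327],None,fx=6,fy=6,interpolation=cv2.INTER_CUBIC)
h=min(len(a),len(b));cv2.imwrite("pics/g4.png",np.hstack([a[:h],b[:h]]))
E
```

```text
[0.47757267 0.00678097 0.35004578] [ 0.09843813 -0.27107771 -0.02576555] 5.1892925576778474e-05
cap W [180.98359007 226.16951684] tip W [180.97284283 255.3652057 ] cap S [622.67699392 322.13303492] tip S [623.13657593 289.03916342]
```

View pics/g4.png

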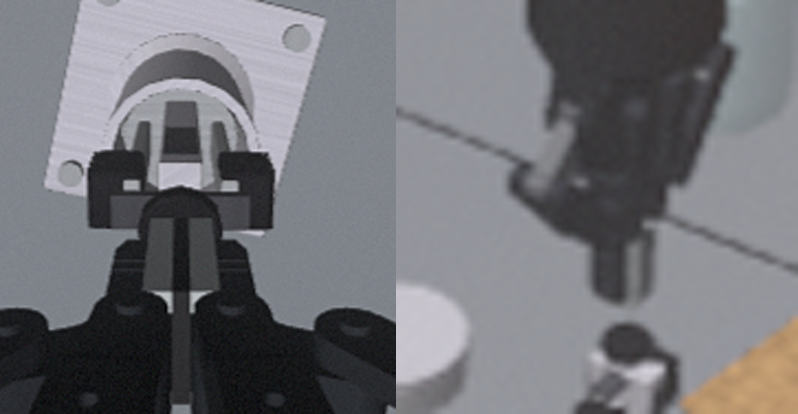

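Wrist half: the shut fingertips (col 182) stand over the cap (col 179, row 225, predicted 226). Side half: the cap at (627,340) is right below the tips at (622,300). The alignment is good, so I'll press down gently.

step_arm(
  moves=[
    [0, 0, 6, 0, 0, 0],
    [0, 0, 11, 0, 0, 0],
    [0, 0, 13, 0, 0, 0],
    [0, 0, 13, 0, 0, 0],
  ],
)

```text
clock: 16.8
tool_pos: [0.4774, 0.0068, 0.3367]
tcp_rot: [[1.0, -0.002, -0.001], [-0.002, -1.0, 0.0], [-0.001, -0.0, -1.0]]
wrist_force: [0.1, 1.0, 0.2]
finger_gap: 0.0003
grasp_force: 0.0
```

step_arm(
  moves=[
    [0, 0, 1, 0, 0, 0],
    [0, 0, 2, 0, 0, 0],
    [0, 0, 3, 0, 0, 0],
  ],
)

```text
clock: 17.18
tool_pos: [0.4775, 0.0068, 0.334]
tcp_rot: [[1.0, -0.003, 0.0], [-0.003, -1.0, -0.0], [0.0, 0.0, -1.0]]
wrist_force: [-0.1, 0.6, -0.3]
finger_gap: -0.0003
grasp_force: 0.0
```

step_arm(
  moves=[
    [0, 0, 1, 0, 0, 0],
    [0, 0, 2, 0, 0, 0],
    [0, 0, 2, 0, 0, 0],
  ],
)

```text
clock: 17.55
tool_pos: [0.4775, 0.0067, 0.3319]
tcp_rot: [[1.0, -0.002, -0.0], [-0.002, -1.0, 0.0], [-0.0, -0.0, -1.0]]
wrist_force: [0.0, -0.7, 0.1]
finger_gap: -0.0001
grasp_force: 0.0
```

step_arm(
  moves=[
    [0, 0, 1, 0, 0, 0],
    [0, 0, 2, 0, 0, 0],
    [0, 0, 2, 0, 0, 0],
  ],
)

```text
clock: 17.92
tool_pos: [0.478, 0.0069, 0.3307]
tcp_rot: [[1.0, -0.002, 0.001], [-0.002, -1.0, -0.0], [0.001, 0.0, -1.0]]
wrist_force: [-0.3, -0.3, 5.8]
finger_gap: -0.0
grasp_force: 2.8
```

step_arm(
  moves=[
    [0, 0, 1, 0, 0, 0],
    [0, 0, 2, 0, 0, 0],
    [0, 0, 2, 0, 0, 0],
  ],
)

```text
clock: 18.3
tool_pos: [0.478, 0.0069, 0.3289]
tcp_rot: [[1.0, -0.002, 0.002], [-0.002, -1.0, -0.0], [0.002, 0.0, -1.0]]
wrist_force: [-2.2, 0.5, 6.5]
finger_gap: -0.0002
grasp_force: 3.3
```

step_arm(
  moves=[
    [0, 0, 1, 0, 0, 0],
    [0, 0, 1, 0, 0, 0],
  ],
)

```text
clock: 18.55
tool_pos: [0.4781, 0.0069, 0.3279]
tcp_rot: [[1.0, -0.002, 0.002], [-0.002, -1.0, -0.0], [0.002, 0.0, -1.0]]
wrist_force: [-1.4, 0.3, 7.4]
finger_gap: -0.0003
grasp_force: 3.5
```

step_arm(
  moves=[
    [0, 0, 1, 0, 0, 0],
    [0, 0, 1, 0, 0, 0],
  ],
)

```text
clock: 18.8
tool_pos: [0.4784, 0.0069, 0.3274]
tcp_rot: [[1.0, -0.002, 0.003], [-0.002, -1.0, -0.001], [0.003, 0.001, -1.0]]
wrist_force: [-1.1, -0.2, 10.6]
finger_gap: 0.0001
grasp_force: 5.1
```

step_arm(
  moves=[
    [0, 0, 0.7, 0, 0, 0],
    [0, 0, 0.7, 0, 0, 0],
  ],
)

```text
clock: 19.05
tool_pos: [0.4787, 0.007, 0.3271]
tcp_rot: [[1.0, -0.002, 0.004], [-0.002, -1.0, -0.001], [0.004, 0.001, -1.0]]
wrist_force: [-1.7, -0.5, 12.7]
finger_gap: -0.0002
grasp_force: 6.7
```

step_arm(
  moves=[
    [0, 0, 0.7, 0, 0, 0],
    [0, 0, 1.3, 0, 0, 0],
    [0, 0, 1.3, 0, 0, 0],
  ],
)

```text
clock: 19.42
tool_pos: [0.4792, 0.0072, 0.3266]
tcp_rot: [[1.0, -0.002, 0.005], [-0.002, -1.0, -0.001], [0.005, 0.001, -1.0]]
wrist_force: [-2.0, 1.0, 18.1]
finger_gap: -0.0001
grasp_force: 9.3
```

step_arm(
  moves=[
    [0, 0, 0.5, 0, 0, 0],
    [0, 0, 0.5, 0, 0, 0],
  ],
)

```text
clock: 19.68
tool_pos: [0.4794, 0.0072, 0.3264]
tcp_rot: [[1.0, -0.002, 0.006], [-0.002, -1.0, -0.001], [0.006, 0.001, -1.0]]
wrist_force: [-2.5, -1.4, 20.8]
finger_gap: -0.0001
grasp_force: 10.3
```

The lock cap is pressed to about 20 N after roughly 4.7 mm of travel. I'll rise, open the fingers and turn 90° to grip the flat stem.

step_arm(
  moves=[
    [0, 0, -2, 0, 0, 0],
    [0, 0, -12, 0, 0, 0],
    [0, 0, -30, 0, 0, 0],
    [0, 0, -30, 0, 0, 0],
  ],
)

```text
clock: 20.18
tool_pos: [0.4783, 0.0069, 0.3552]
tcp_rot: [[1.0, -0.003, 0.003], [-0.003, -1.0, -0.0], [0.003, 0.0, -1.0]]
wrist_force: [-0.1, -1.0, -1.1]
finger_gap: -0.0004
grasp_force: 0.0
```

step_arm(
  moves=[
    [0, 0, 0, 0, 0, -10],
    [0, 0, 0, 0, 0, -20],
    [0, 0, 0, 0, 0, -30],
    [0, 0, 0, 0, 0, -40],
    [0, 0, 0, 0, 0, -50],
    [0, 0, 0, 0, 0, -60],
    [0, 0, 0, 0, 0, -70],
    [0, 0, 0, 0, 0, -80],
    [0, 0, 0, 0, 0, -90],
    [0, 0, 0, 0, 0, -90],
  ],
  fingers=100,
)

```text
clock: 21.42
tool_pos: [0.4774, 0.0065, 0.3533]
tcp_rot: [[0.004, 1.0, -0.0], [1.0, -0.004, 0.001], [0.001, -0.0, -1.0]]
wrist_force: [-0.1, 0.0, -0.3]
finger_gap: 0.0851
grasp_force: 0.0
```

```bash
python3 - <<'E'
from h import *
s=sense();t=s["tool_pos"];print(s["clock"],t,s["wrist_force"],np.round(s["tcp_rot"],4).tolist(),np.round(s["qpos"],2))
p=snapshot("wrist");cv2.imwrite("pics/w5.png",p["color"])
g=cut_out(p,"gauge")
for b in g[:2]: print(b["rect"],b["p"])
R=np.array(p["R"]);print(R.round(2).tolist(),-R.T@np.array(p["t"]))
for z in(.153,.144,.065): print(z,proj(p,[.4775,.0068,z]),proj(p,[.4875,.0068,z]))
# stem/pads silhouette: bright & dark columns near gauge
m=(cv2.cvtColor(p["color"],6)<45).astype(np.uint8)
n,l,st,c=cv2.connectedComponentsWithStats(m)
for i in np.argsort(-st[1:,4])[:8]+1: print(st[i],c[i].round(1))
E
```

```text
21.425 [0.47741722 0.00654866 0.35327405] [-0.10427642  0.04591334 -0.2625973 ] [[0.0043, 1.0, -0.0004], [1.0, -0.0043, 0.0006], [0.0006, -0.0004, -1.0]] [ 0.77  0.39 -1.    2.01  0.4   0.95 -0.44]
[243.8, 187.0, 49.0, 83.6] 0.95
[[1.0, -0.0, -0.0], [-0.0, -0.97, 0.26], [-0.0, -0.26, -0.97]] [0.47768298 0.07296065 0.32300008]
0.153 [272.18546202 246.22090357] [289.39627427 246.15938285]
0.144 [272.17969389 240.82929217] [288.60366693 240.77014858]
0.065 [272.14521309 208.59926323] [283.86573867 208.55519937]
[    0   261   560   159 50232] [278.2 365.6]
[ 250  225   36   48 1251] [267.7 248. ]
[255 189  28  28 401] [268.9 199.3]
[386  82  22  50 246] [393.7 105.9]
[510 186  50 100 238] [536.4 232.7]
[259 200   3   2   4] [260.2 200.2]
[546  76   1   1   1] [546.  76.]
[558  71   1   1   1] [558.  71.]
```

The close view puts the gauge axis at column 268 against a predicted 272, so it lies about 2.2 mm toward −x. I'll shift, descend and grip the stem.

step_arm(
  moves=[
    [0, -2.2, 10, 0, 0, 0],
    [0, -2.2, 40, 0, 0, 0],
    [0, -2.2, 65, 0, 0, 0],
    [0, -2.2, 77, 0, 0, 0],
    [0, -2.2, 78, 0, 0, 0],
    [0, -2.2, 78, 0, 0, 0],
  ],
)

```text
clock: 22.28
tool_pos: [0.4757, 0.007, 0.2761]
tcp_rot: [[0.003, 1.0, 0.001], [1.0, -0.003, 0.0], [0.0, 0.001, -1.0]]
wrist_force: [-1.0, 0.3, -0.2]
finger_gap: 0.0852
grasp_force: 0.0
```

step_arm(
  moves=[
    [0, 0, 0, 0, 0, 0],
    [0, 0, 0, 0, 0, 0],
    [0, 0, 0, 0, 0, 0],
    [0, 0, 0, 0, 0, 0],
  ],
  fingers=42,
  squeeze=25,
)

```text
clock: 22.78
tool_pos: [0.4754, 0.0067, 0.2756]
tcp_rot: [[0.003, 1.0, 0.0], [1.0, -0.003, -0.0], [-0.0, 0.0, -1.0]]
wrist_force: [-0.1, 0.0, -0.5]
finger_gap: 0.036
grasp_force: 0.0
```

step_arm(
  moves=[
    [0, 0, 0, 0, 0, 0],
    [0, 0, 0, 0, 0, 0],
    [0, 0, 0, 0, 0, 0],
    [0, 0, 0, 0, 0, 0],
  ],
  fingers=0,
  squeeze=25,
)

```text
clock: 23.28
tool_pos: [0.4752, 0.0068, 0.2756]
tcp_rot: [[0.002, 1.0, -0.0], [1.0, -0.002, -0.0], [-0.0, -0.0, -1.0]]
wrist_force: [-1.9, -0.8, 6.2]
finger_gap: 0.0297
grasp_force: 27.4
```

step_arm(
  moves=[
    [0, 0, 0, 0, 0, 0],
    [0, 0, -0.5, 0, 0, 0],
    [0, 0, -1, 0, 0, 0],
    [0, 0, -2, 0, 0, 0],
    [0, 0, -3, 0, 0, 0],
    [0, 0, -4, 0, 0, 0],
  ],
  squeeze=45,
)

```text
clock: 24.02
tool_pos: [0.4752, 0.0067, 0.2794]
tcp_rot: [[0.002, 1.0, -0.0], [1.0, -0.002, 0.0], [0.0, -0.0, -1.0]]
wrist_force: [0.2, 0.2, -4.1]
finger_gap: 0.0289
grasp_force: 44.7
```

step_arm(
  moves=[
    [0, 0, -3, 0, 0, 0],
    [0, 0, -6, 0, 0, 0],
    [0, 0, -9, 0, 0, 0],
    [0, 0, -12, 0, 0, 0],
    [0, 0, -16, 0, 0, 0],
    [0, 0, -20, 0, 0, 0],
  ],
)

```text
clock: 24.78
tool_pos: [0.4753, 0.0068, 0.2998]
tcp_rot: [[0.002, 1.0, 0.0], [1.0, -0.002, -0.0], [-0.0, 0.0, -1.0]]
wrist_force: [-0.2, -0.8, -4.9]
finger_gap: 0.0294
grasp_force: 44.7
```

step_arm(
  moves=[
    [0, 0, -4, 0, 0, 0],
    [0, 0, -8, 0, 0, 0],
    [0, 0, -12, 0, 0, 0],
    [0, 0, -17, 0, 0, 0],
    [0, 0, -22, 0, 0, 0],
    [0, 0, -27, 0, 0, 0],
    [0, 0, -32, 0, 0, 0],
    [0, 0, -40, 0, 0, 0],
    [0, 0, -55, 0, 0, 0],
    [0, 0, -55, 0, 0, 0],
  ],
)

```text
clock: 26.02
tool_pos: [0.476, 0.0069, 0.356]
tcp_rot: [[0.003, 1.0, 0.003], [1.0, -0.003, -0.0], [-0.0, 0.003, -1.0]]
wrist_force: [0.4, 0.5, -2.8]
finger_gap: 0.0294
grasp_force: 45.0
```

```bash
python3 - <<'E'
from h import *
s=sense();t=s["tool_pos"];print(s["clock"],t,s["wrist_force"],s["finger_gap"],s["grasp_force"])
p=snapshot("wrist");q=snapshot("side")
for c in(p,q):
    for k in("gauge","mat"):
        for b in boxes_of(c,k)[:3]: print(k,np.round(b["rect"]),round(b["p"],2))
g=cut_out(p,"gauge")
print("pred foot",proj(p,[t[0],t[1],t[2]-.242]),"side",proj(q,[t[0],t[1],t[2]-.242]))
print("mouth side",proj(q,[.4755,.0065,.088]))
for m in ([.4639,-.1774,.006],[.4592,-.1758,.006]): print("mat",proj(p,m),proj(q,m))
E
```

```text
26.025 [0.47603438 0.0069456  0.35602226] [ 0.42928104  0.50548417 -2.75337479] 0.029445277021151545 44.984246492385864
gauge [232. 195.  79. 160.] 0.57
mat [227. 329.  86.  24.] 0.57
gauge [288. 167.  17.  47.] 0.65
mat [291. 338.  85.  75.] 0.94
mat [189. 167.  55.  34.] 0.88
mat [403. 182.  52.  35.] 0.75
pred foot [270.88805766 224.83358014] side [298.05845901 208.32328401]
mouth side [298.21661348 216.13329452]
mat [261.2694969  344.71490415] [336.78285423 203.96911446]
mat [257.32888878 343.58867997] [337.93761714 204.86121654]
```

Drawn out clear. The grip is steady and the load is only the weight. I'll carry the gauge to the cork mat.

step_arm(
  moves=[
    [-15, 0, -5, 0, 0, 0],
    [-50, -5, -5, 0, 0, 0],
    [-90, -10, -5, 0, 0, 0],
    [-130, -14, -5, 0, 0, 0],
    [-160, -16, -5, 0, 0, 0],
    [-175, -16, 10, 0, 0, 0],
    [-180, -16, 40, 0, 0, 0],
    [-180, -16, 70, 0, 0, 0],
    [-180, -16, 92, 0, 0, 0],
    [-180, -16, 96, 0, 0, 0],
  ],
)

```text
clock: 27.62
tool_pos: [0.4581, -0.1718, 0.2563]
tcp_rot: [[0.001, 1.0, -0.003], [1.0, -0.001, 0.003], [0.003, -0.003, -1.0]]
wrist_force: [0.1, 0.2, -2.8]
finger_gap: 0.0294
grasp_force: 44.9
```

```bash
python3 - <<'E'
from h import *
s=sense();t=s["tool_pos"];print(s["clock"],t,s["wrist_force"])
p=snapshot("top");q=snapshot("side")
for c in(p,q):
    for k in("gauge","mat"):
        for b in boxes_of(c,k)[:3]: print(k,np.round(b["rect"]),round(b["p"],2))
hsv=cv2.cvtColor(p["color"],cv2.COLOR_BGR2HSV)[190:265,320:400]
m=((hsv[...,0]>8)&(hsv[...,0]<22)&(hsv[...,1]>90)).astype(np.uint8)
r=cv2.minAreaRect(cv2.findNonZero(m));print("mat rect",r,onz(p,r[0][0]+320,r[0][1]+190,.006))
E
```

```text
27.625 [ 0.45810786 -0.17183676  0.25631609] [ 0.12228605  0.24583061 -2.79302893]
mat [333. 204.  29.  47.] 0.96
mat [295.  74.  50.  53.] 0.83
mat [400. 295.  13.  26.] 0.72
gauge [328. 167.  18.  40.] 0.65
mat [402. 183.  50.  37.] 0.95
mat [188. 169.  57.  33.] 0.93
mat [309. 188.  56.  39.] 0.89
mat rect ((41.193641662597656, 36.491329193115234), (46.605525970458984, 42.57601547241211), 8.746162414550781) [ 0.46066437 -0.1790956   0.006     ]
```

Mat centre is (0.461, −0.178) and the gauge is about 7 mm from it. I'll lower it until it touches.

step_arm(
  moves=[
    [-3, 1, 1, 0, 0, 0],
    [-3, 1, 2, 0, 0, 0],
    [-3, 1, 3, 0, 0, 0],
    [-3, 1, 4, 0, 0, 0],
    [-3, 1, 4, 0, 0, 0],
  ],
)

```text
clock: 28.55
tool_pos: [0.4598, -0.1761, 0.2544]
tcp_rot: [[0.002, 1.0, -0.0], [1.0, -0.002, 0.0], [0.0, -0.0, -1.0]]
wrist_force: [0.4, 0.4, -2.9]
finger_gap: 0.0292
grasp_force: 45.0
```

step_arm(
  moves=[
    [0, 0, 0.7, 0, 0, 0],
    [0, 0, 1.4, 0, 0, 0],
    [0, 0, 2, 0, 0, 0],
    [0, 0, 2, 0, 0, 0],
  ],
)

```text
clock: 29.05
tool_pos: [0.4598, -0.1762, 0.2524]
tcp_rot: [[0.002, 1.0, -0.0], [1.0, -0.002, 0.0], [0.0, -0.0, -1.0]]
wrist_force: [0.7, -0.3, -3.4]
finger_gap: 0.0293
grasp_force: 45.0
```

step_arm(
  moves=[
    [0, 0, 0.7, 0, 0, 0],
    [0, 0, 1.4, 0, 0, 0],
    [0, 0, 2, 0, 0, 0],
    [0, 0, 2, 0, 0, 0],
  ],
)

```text
clock: 29.55
tool_pos: [0.4598, -0.1762, 0.2504]
tcp_rot: [[0.002, 1.0, -0.0], [1.0, -0.002, 0.0], [0.0, -0.0, -1.0]]
wrist_force: [-0.6, -0.3, -3.5]
finger_gap: 0.0294
grasp_force: 45.0
```

step_arm(
  moves=[
    [0, 0, 0.5, 0, 0, 0],
    [0, 0, 1, 0, 0, 0],
    [0, 0, 1, 0, 0, 0],
  ],
)

```text
clock: 29.92
tool_pos: [0.4599, -0.1762, 0.2495]
tcp_rot: [[0.002, 1.0, -0.0], [1.0, -0.002, 0.0], [0.0, -0.0, -1.0]]
wrist_force: [-0.1, -0.6, -2.9]
finger_gap: 0.0296
grasp_force: 45.0
```

step_arm(
  moves=[
    [0, 0, 0.5, 0, 0, 0],
    [0, 0, 1, 0, 0, 0],
    [0, 0, 1, 0, 0, 0],
  ],
)

```text
clock: 30.3
tool_pos: [0.46, -0.1761, 0.2492]
tcp_rot: [[0.002, 1.0, -0.0], [1.0, -0.002, -0.001], [-0.001, -0.0, -1.0]]
wrist_force: [-3.0, 0.5, 6.5]
finger_gap: 0.0292
grasp_force: 46.3
```

step_arm(
  moves=[
    [0, 0, 0.5, 0, 0, 0],
    [0, 0, 1, 0, 0, 0],
    [0, 0, 1, 0, 0, 0],
  ],
)

```text
clock: 30.68
tool_pos: [0.4602, -0.176, 0.2491]
tcp_rot: [[0.002, 1.0, -0.0], [1.0, -0.002, -0.002], [-0.002, -0.0, -1.0]]
wrist_force: [-5.6, 1.5, 17.2]
finger_gap: 0.0296
grasp_force: 47.7
```

Seated on the mat at TCP z 0.249. I'll ease off and open the fingers.

step_arm(
  moves=[
    [0, 0, -1.2, 0, 0, 0],
    [0, 0, -1.2, 0, 0, 0],
  ],
)

```text
clock: 30.92
tool_pos: [0.4601, -0.1762, 0.2492]
tcp_rot: [[0.002, 1.0, 0.0], [1.0, -0.002, -0.001], [-0.001, 0.0, -1.0]]
wrist_force: [-2.1, -0.3, 6.0]
finger_gap: 0.0293
grasp_force: 46.1
```

step_arm(
  moves=[
    [0, 0, 0, 0, 0, 0],
    [0, 0, 0, 0, 0, 0],
    [0, 0, 0, 0, 0, 0],
  ],
  fingers=45,
)

```text
clock: 31.3
tool_pos: [0.4599, -0.1762, 0.2486]
tcp_rot: [[0.002, 1.0, 0.0], [1.0, -0.002, 0.0], [0.0, 0.0, -1.0]]
wrist_force: [0.4, -0.1, 0.5]
finger_gap: 0.0383
grasp_force: 0.0
```

step_arm(
  moves=[
    [0, 0, 0, 0, 0, 0],
    [0, 0, 0, 0, 0, 0],
    [0, 0, 0, 0, 0, 0],
    [0, 0, 0, 0, 0, 0],
    [0, 0, -20, 0, 0, 0],
    [0, 0, -60, 0, 0, 0],
    [0, 0, -110, 0, 0, 0],
    [0, 0, -130, 0, 0, 0],
    [0, 0, -130, 0, 0, 0],
  ],
  fingers=100,
)

```text
clock: 32.42
tool_pos: [0.4603, -0.1763, 0.3804]
tcp_rot: [[0.003, 1.0, 0.003], [1.0, -0.003, -0.002], [-0.002, 0.003, -1.0]]
wrist_force: [-0.3, 0.7, -0.0]
finger_gap: 0.0857
grasp_force: 0.0
```

```bash
python3 - <<'E'
from h import *
s=sense();t=s["tool_pos"];print(s["clock"],t,s["wrist_force"],s["finger_gap"])
p=snapshot("wrist");q=snapshot("side")
for c in(p,q):
    for k in("gauge","mat"):
        for b in boxes_of(c,k)[:2]: print(k,np.round(b["rect"]),round(b["p"],2))
def ext(c,x,y):
    P=np.array([proj(c,[x+dx,y+dy,z]) for dx in(-.011,.011) for dy in(-.026,.026) for z in(.084,.108,.127)]+[proj(c,[x+.022*np.cos(a),y+.022*np.sin(a),z]) for a in np.linspace(0,6.28,40) for z in(.006,.017)])
    return P.min(0).round(),P.max(0).round()
print("pred upright",ext(p,.4595,-.176),ext(q,.4595,-.176))
x=np.vstack([p["color"]]);cv2.imwrite("pics/end_w.png",x)
cv2.imwrite("pics/end.png",np.hstack([cv2.resize(p["color"][130:330,180:380],(400,400)),cv2.resize(q["color"][150:230,300:380],(400,400),interpolation=cv2.INTER_CUBIC)]))
E
```

```text
32.425 [ 0.46028833 -0.17634476  0.38043831] [-0.34987723  0.68855377 -0.00776199] 0.08567794428049608
gauge [250. 171.  40.  71.] 0.63
mat [ 62. 278. 105.  59.] 0.87
mat [214. 128. 123. 120.] 0.63
gauge [331. 167.  15.  41.] 0.57
mat [294. 338.  82.  75.] 0.95
mat [402. 180.  50.  36.] 0.8
pred upright (array([250., 169.]), array([291., 252.])) (array([330., 164.]), array([349., 210.]))
```

```bash
python3 -c "
from rig import close_job
print(close_job())"
```

```text
the job is handed in; nothing more can be done
None
```

I measured the square-flanged socket's bore, locked the gauge at about 48 mm spread, and stood it back upright and released on the cork mat at about 32 s. I handed the job in but no verdict came back. Without a depth reading or any pictures left, I judged the spread and the upright stance from finger gaps and detected box sizes.

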